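# Open the push-to-open fittings locker

### The arm

A 6-joint arm with a two-finger parallel gripper is mounted at the origin on the work surface; the furniture and walls round the work are solid. World frame = base frame: x ahead of the robot, y to its left, z up, the work surface at z = 0. Lengths are in m, angles in rad, forces in N, time in s.
With the tool pointing down it reaches from about 0.35 to 0.975 m from the base axis. Payload 4.9 kg.
Tool frame: the origin (TCP) lies midway between the tips of the shut fingers; the grasp point (between the pads) lies 19 mm behind it; z points along the fingers, y is the direction in which the jaws open and shut (so a half turn about z gives the same grasp; the last joint's range is limited). The gripper opens to 85 mm and grips with 20 to 120 N. Pads are 22 mm wide; open, the fingers measure 114 mm over their backs; the gripper's body (76 mm by 85 mm) begins 54 mm behind the grasp point. The pads swing forward as they close: fully open they stand 13 mm farther back than shut.
Start: joints at [-0.119, 0.053, 1.613, -0, 1.476, -0.119], TCP at [0.625, 0, 0.231] pointing down, gripper open.
Joint ranges: [-3.01, 3.01], [-1.01, 2.22], [0.06, 2.58], [-1.02, 4.17], [0.09, 2.62], [-3.14, 3.14]. Speed limits (rad/s): [2.57, 2.57, 3.14, 3.14, 3.14, 3.14].

### API

Orientations are given as a unit quaternion [w, x, y, z].
In Python, from plant import manip, cams gives the robot as it stands.
- The arm moves only by the tool jog_arm, never from a script. Its argument "targets" is a list of rows, each a list of 4 numbers: the shift along the tool's x, y, z in m, then the turn about the tool's z in degrees. A call has 1 to 5 rows; each row is the pose to reach, as a shift and turn from the pose commanded when the call began, along the tool's axes at that moment; what a row does not reach only later rows make up. A row lasts 1/12 s, in which the tool goes at most 41.7 mm and 7.16 degrees, less where a joint would pass 70% of its speed; a pose out of reach is approached as far as the arm can. A call with a gripper value outside its range is refused whole. "fingers" is the opening, from 0 (shut) to 1 (fully open), set as the call begins (left out, the last holds). The fingers move at their own pace and stop on an object; the grip force is fixed at half the most. Time passes only in rows, so rows that repeat a pose let the fingers close. It gives the time, the measured TCP pose, the force and the opening at its end, in the units of the state.
- manip.state(): the state, without advancing time (a new reading comes with each control period).
- cams.grab_frame(name): name is "scene" or "side" or "wrist"; returns the picture (400x640x3 uint8, red, green, blue); there is no depth.
- cams.get_calibration(name): a dict with "camera_matrix" (3x3 intrinsics, pixels), "cam_to_world" (4x4, takes a point from camera to world coordinates). Camera axes: x right, y up, looking along -z (the intrinsics and any distortion apply to the point x, -y, -z); pixel columns grow to the right and rows downward; lengths in m; the calibration is good to about 2 mm. A picture is of the moment at which its call begins: read the wrist's pose just before it. get_calibration takes no time and is no camera call; for the wrist camera it gives the pose at the moment of the call.
- manip.job_done(): hands the job in, once; it reports no verdict.
The state is a dict: "time": time; "joint_pos": joint angles; "joint_vel": joint speeds; "joint_efforts": joint torques, N m; "tool_pos": TCP position; "tool_rot": TCP orientation; "contact_force": force on the tool from outside, world axes, zero at the start; "ft_torque": the same for the moment, N m; "gripper_width": opening from 0.0 (shut) to 1.0 (fully open).
Only numpy, scipy, OpenCV 4.12 (cv2) and the standard library are available. Lean on these libraries where they do the work, as an engineer would, in place of code of your own. Each camera call takes 0.05 s, during which the arm holds its last target. There are 200 camera calls.

### The job

Open the small locker with the yellow door so the bolts inside can be reached: the door has no handle, so push it gently in at its round black pad until the spring catch lets go and it pops ajar, then swing it wide open, about square to the locker, and leave it standing there. Leave the grey-doored locker beside it shut.

Things in the scene. Friction and masses are not known exactly. Their poses are not given: they have to be found in the camera images.
- yellow_door (a joint): Angle of the upright yellow door: 0 shut and latched, grows as it swings towards the robot, 1.57 square to the locker, stop 1.8 rad. No handle; pulling does not unlatch it. Pushed in at its pad about 3 mm with 3 to 6 N (hard stop at 6 mm) the catch lets go; when the pusher backs away it springs out to about 0.43 rad and stays. Then 1 to 3 N at the free edge swing it; it stays where left.
- yellow_press (a point): Centre of the black pad (22 mm across) on the yellow door's front, 148 mm from the hinge axis, 30 mm from the free edge (right, seen from the robot), 27 mm below the door's top. It moves with the door. x: through the door, front to back (push this way when shut); y: free edge to hinge; z up. Door 178 mm wide, 12 thick, from 14 to 130 mm above the bench; its catch hook is low on its back.
- grey_door (a joint): Angle of the light grey door of the twin locker that stands beside the yellow-doored one, left or right of it, same size and catch: 0 shut and latched, about 0.43 rad if it has popped ajar.
- yellow_locker: Grey steel locker with the yellow door, fixed to the bench; 180 mm wide, 115 deep with its door, 126 high, open behind the door. Origin: centre of its underside, on the bench. x into the locker, y to its left, z up. The door's upright hinge axis passes through x = -55, y = +88 mm, in the plane of the shut door's front; the front rim of the walls is at x = -34 mm.

How it is judged:
By the outcome, as a careful person would: the job done as asked, in the order asked, and still so for the second after the job is handed in, with the robot touching nothing.
It also fails if it takes over 45 s, if anything falls off the work surface, if the arm or the gripper's body presses on something with over 40 N, if the wrist force passes 120 N, or if a joint passes its speed limit or range.

## Working session

There is one attempt and no reset: what is moved stays moved. The work goes in short steps, Python scripts to look and compute and a tool call to move; the robot and the scene stay as the last step left them, time stands still between calls to the robot, and variables do not carry over. Pictures are saved under pics/ and viewed, about 8 in all and at most 12, crops included, and the job is handed in when it is done.

Besides the shell and the picture viewer there is one more tool, called as a command line: name --pt "numbers of a row" for each row, then --argument value for the rest. jog_arm: Moves the arm, as the interface text tells. Its arguments: {"type":"object","properties":{"targets":{"type":"array"},"fingers":{"type":"number"}},"required":["targets"]}

```bash
mkdir -p pics; ls; python3 - <<'E'
from plant import manip, cams
import cv2, numpy as np
np.set_printoptions(precision=4,suppress=True)
for n in ("scene","side"):
    cv2.imwrite(f"pics/{n}0.png",cams.grab_frame(n)[:,:,::-1])
    c=cams.get_calibration(n); print(n,c)
s=manip.state();print(s)
E
```

```text
pics
scene {'camera_matrix': array([[367.5052,   0.    , 318.188 ],
       [  0.    , 367.5052, 206.9176],
       [  0.    ,   0.    ,   1.    ]]), 'cam_to_world': array([[ 0.4756,  0.4681, -0.7448, -0.0477],
       [-0.8794,  0.2757, -0.3882, -0.3366],
       [ 0.0236,  0.8396,  0.5427,  0.5869],
       [ 0.    ,  0.    ,  0.    ,  1.    ]])}
side {'camera_matrix': array([[415.759 ,   0.    , 315.3488],
       [  0.    , 415.759 , 195.8777],
       [  0.    ,   0.    ,   1.    ]]), 'cam_to_world': array([[-0.8132,  0.2809, -0.5096,  0.1135],
       [-0.5816, -0.362 ,  0.7285,  0.7364],
       [ 0.0202,  0.8888,  0.4578,  0.53  ],
       [ 0.    ,  0.    ,  0.    ,  1.    ]])}
{'time': 0.1, 'joint_pos': array([-0.119 ,  0.0533,  1.6142,  0.    ,  1.476 , -0.119 ]), 'joint_vel': array([ 0.0008, -0.002 , -0.0031,  0.001 , -0.0002, -0.0009]), 'joint_efforts': array([  0.0006, -39.4903, -37.1363,  -0.    ,   0.004 ,  -0.    ]), 'tool_pos': array([0.6244, 0.0001, 0.2302]), 'tool_rot': array([-0.0007,  0.7071,  0.7071, -0.0006]), 'contact_force': array([0.1467, 0.7199, 0.0436]), 'ft_torque': array([0.0082, 0.0155, 0.0093]), 'gripper_width': 0.9961848918808994}
```

View pics/scene0.png

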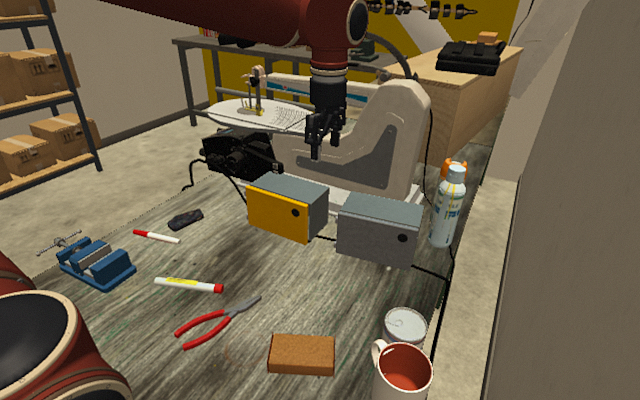

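View pics/side0.png

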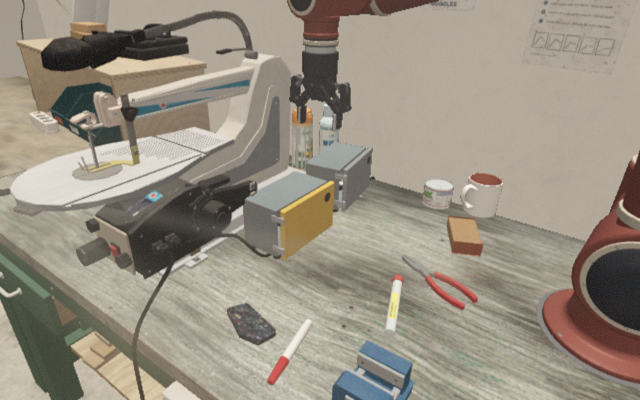

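The scene view shows the yellow door at about (247–309, 180–243), with its pad at (295,212). The grey locker stands to its right, with its pad at (402,238). The side view shows the yellow door at (281–334, 178–252). Next I'll measure the corners and the pad.

```bash
cat > h.py <<'E'
import cv2, numpy as np
from plant import manip, cams
np.set_printoptions(precision=4,suppress=True)
def ray(c,px):
    K=c["camera_matrix"];T=c["cam_to_world"]
    p=np.linalg.inv(K)@[px[0],px[1],1]
    return T[:3,3], T[:3,:3]@[p[0],-p[1],-p[2]]
def onz(c,px,z):
    o,d=ray(c,px); return o+d*(z-o[2])/d[2]
E
python3 - <<'E'
from h import *
for n,r in (("scene",(235,170,320,250)),("side",(275,170,340,258))):
    im=cv2.imread(f"pics/{n}0.png");c=cams.get_calibration(n)
    hsv=cv2.cvtColor(im,cv2.COLOR_BGR2HSV)
    m=cv2.inRange(hsv,(15,130,60),(32,255,255));k=np.zeros_like(m);k[r[1]:r[3],r[0]:r[2]]=255;m&=k
    ct=max(cv2.findContours(m,0,2)[0],key=cv2.contourArea)
    h=cv2.convexHull(ct)
    for e in (2,3,4,6):
        q=cv2.approxPolyDP(h,e,True)[:,0]
        if len(q)<=4: break
    print(n,cv2.contourArea(ct))
    for p in q:
        print(p,"z.130",onz(c,p,.13),"z.014",onz(c,p,.014))
    if n=="scene":
        hole=cv2.bitwise_and(cv2.drawContours(np.zeros_like(m),[ct],-1,255,-1),cv2.inRange(im,(0,0,0),(50,50,50)))
        M=cv2.moments(hole,True); p=(M["m10"]/M["m00"],M["m01"]/M["m00"]); print("pad",M["m00"],p,onz(c,p,.103))
E
```

```text
scene 2398.0
[245 187] z.130 [0.567  0.1897 0.13  ] z.014 [0.7231 0.3234 0.014 ]
[306 203] z.130 [0.5795 0.0226 0.13  ] z.014 [0.7388 0.1138 0.014 ]
[306 244] z.130 [ 0.448  -0.0533  0.13  ] z.014 [0.5739 0.0186 0.014 ]
[249 224] z.130 [0.446 0.085 0.13 ] z.014 [0.5713 0.192  0.014 ]
pad 40.0 (294.95, 212.325) [0.5676 0.0457 0.103 ]
side 1902.0
[333 182] z.130 [0.5671 0.0198 0.13  ] z.014 [ 0.6986 -0.188   0.014 ]
[331 224] z.130 [0.4693 0.1748 0.13  ] z.014 [0.5725 0.012  0.014 ]
[310 239] z.130 [0.4704 0.2395 0.13  ] z.014 [0.5739 0.0954 0.014 ]
[282 235] z.130 [0.5175 0.2592 0.13  ] z.014 [0.6346 0.1208 0.014 ]
[280 211] z.130 [0.5759 0.1948 0.13  ] z.014 [0.71   0.0377 0.014 ]
```

The door's front plane is at x≈0.570, with the free edge at y≈0.018, the hinge at y≈0.193 and the pad at about (0.569, 0.046, 0.103). The locker is nearly square to the world axes. I'll shut the fingers, back off in front of the door, and turn 90° so the fingers' flat side faces the pad.

jog_arm --pt "0.01 -0.03 0 7" --pt "0.02 -0.06 0 14" --pt "0.03 -0.09 0 21" --pt "0.04 -0.11 0 28" --pt "0.046 -0.114 0 35" --fingers 0

```text
time: 0.52
tool_pos: [0.5081, 0.0469, 0.2305]
tool_rot: [-0.001, 0.888, 0.459, -0.001]
contact_force: [0.0, -0.5, -0.0]
gripper_width: 0.297
```

jog_arm --pt "0 0 0 7" --pt "0 0 0 14" --pt "0 0 0 21" --pt "0 0 0 28" --pt "0 0 0 35"

```text
time: 0.93
tool_pos: [0.5106, 0.0461, 0.2308]
tool_rot: [-0.0, 0.985, 0.171, -0.0]
contact_force: [-0.3, -0.3, 0.1]
gripper_width: 0.004
```

jog_arm --pt "0 0 0 7" --pt "0 0 0 14" --pt "0 0 0 20" --pt "0 0 0 20"

```text
time: 1.27
tool_pos: [0.5107, 0.046, 0.2307]
tool_rot: [-0.0, 1.0, -0.001, -0.0]
contact_force: [0.0, -0.6, 0.5]
gripper_width: -0.003
```

Now tool x = +x, tool y = −y and tool z = down. I'll descend to z≈0.095 and check with the wrist and scene cameras.

jog_arm --pt "0 0 0.035 0" --pt "0 0 0.07 0" --pt "0 0 0.105 0" --pt "0 0 0.135 0" --pt "0 0 0.135 0"

```text
time: 1.68
tool_pos: [0.5053, 0.0463, 0.0887]
tool_rot: [-0.0, 1.0, 0.001, -0.007]
contact_force: [-1.5, -0.7, -0.6]
gripper_width: 0.0
```

```bash
python3 - <<'E'
from h import *
print(manip.state()["tool_pos"])
a=cams.grab_frame("scene")[130:300,180:440];b=cams.grab_frame("wrist")
a=cv2.resize(a,None,fx=400/170,fy=400/170)
cv2.imwrite("pics/a1.png",cv2.resize(np.hstack([a,b]),(800,256))[:,:,::-1] if False else np.vstack([cv2.resize(a,(460,300)),cv2.resize(b,(460,288))])[:,:,::-1])
E
```

```text
[0.5053 0.0463 0.0887]
```

View pics/a1.png

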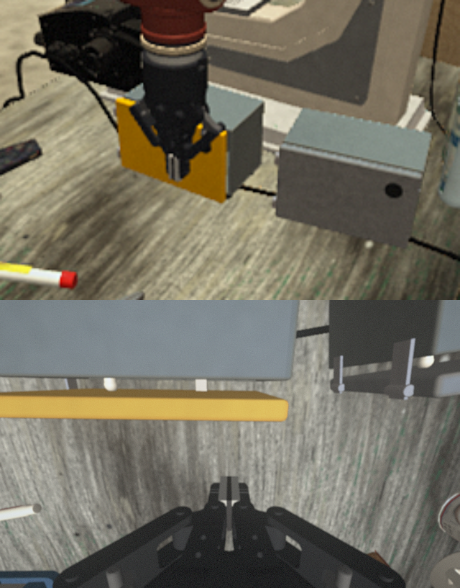

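The fingers are in front of the pad, and both lockers are shut. In the wrist half the yellow door's free edge is at column 288 and the shut fingers are at column 228. I'll get the door plane and yaw from the wrist image.

```bash
python3 - <<'E'
from h import *
b=cams.grab_frame("wrist")[:,:,::-1].copy();c=cams.get_calibration("wrist")
hsv=cv2.cvtColor(b,cv2.COLOR_BGR2HSV)
m=cv2.inRange(hsv,(15,130,60),(32,255,255));m[200:]=0
for u in (60,200,300,380,390):
    r=np.where(m[:,u])[0]
    if len(r)<2: continue
    g=np.diff(hsv[r[0]:r[-1]+1,u,2].astype(int)); t=r[0]+2+np.argmax(abs(g[2:-2]))+.5
    print(u,r[0],t,r[-1],"topback",onz(c,(u,r[0]),.13)[:2],"topfront",onz(c,(u,t),.13)[:2],"bot",onz(c,(u,r[-1]),.014)[:2])
x=np.where(m.any(0))[0][-1];print(x, onz(c,(x,np.where(m[:,x])[0].mean()),.13), manip.state()["tool_pos"])
E
```

```text
60 132 139.5 167 topback [0.5835 0.1461] topfront [0.5807 0.1469] bot [0.5502 0.2577]
200 129 140.5 169 topback [0.5847 0.0924] topfront [0.5804 0.0929] bot [0.5487 0.1439]
300 131 141.5 170 topback [0.584  0.0543] topfront [0.5801 0.0544] bot [0.548  0.0622]
380 141 143.5 171 topback [0.5803 0.0235] topfront [0.5793 0.0234] bot [ 0.5472 -0.0033]
390 144 154.5 170 topback [0.5792 0.0195] topfront [0.5751 0.0192] bot [ 0.5481 -0.0114]
397 [0.5765 0.0166 0.13  ] [0.5118 0.046  0.0977]
```

The door is square, with its front at x≈0.572, and y is aligned. I'll approach and then make small steps, watching the force.

jog_arm --pt "0.015 0 0.003 0" --pt "0.03 0 0.003 0" --pt "0.036 0 0.003 0" --pt "0.037 0 0.003 0" --pt "0.038 0 0.003 0"

```text
time: 2.25
tool_pos: [0.5501, 0.0459, 0.0952]
tool_rot: [0.0, 1.0, 0.0, 0.001]
contact_force: [-0.8, 0.7, -0.6]
gripper_width: 0.001
```

jog_arm --pt "0.001 0 0 0" --pt "0.003 0 0 0" --pt "0.004 0 0 0" --pt "0.005 0 0 0" --pt "0.005 0 0 0"

```text
time: 2.67
tool_pos: [0.5539, 0.046, 0.0933]
tool_rot: [0.0, 1.0, 0.0, -0.0]
contact_force: [-0.1, 0.0, 0.1]
gripper_width: 0.001
```

jog_arm --pt "0.001 0 0 0" --pt "0.002 0 0 0" --pt "0.003 0 0 0" --pt "0.004 0 0 0" --pt "0.004 0 0 0"

```text
time: 3.08
tool_pos: [0.5575, 0.046, 0.0931]
tool_rot: [0.0, 1.0, 0.0, -0.001]
contact_force: [-4.1, -0.4, 2.3]
gripper_width: 0.002
```

Contact: about 4 N. I'll ease further in.

jog_arm --pt "0.001 0 0 0" --pt "0.001 0 0 0" --pt "0.002 0 0 0" --pt "0.002 0 0 0"

```text
time: 3.42
tool_pos: [0.56, 0.046, 0.0931]
tool_rot: [-0.0, 1.0, -0.0, -0.0]
contact_force: [-2.3, -0.6, 1.1]
gripper_width: -0.0
```

jog_arm --pt "0.001 0 0 0" --pt "0.001 0 0 0" --pt "0.001 0 0 0"

```text
time: 3.67
tool_pos: [0.561, 0.0461, 0.0931]
tool_rot: [-0.0, 1.0, 0.0, -0.0]
contact_force: [-2.5, -0.3, 0.0]
gripper_width: -0.005
```

The force peaked and then fell, so the catch has probably let go. I'll back away.

jog_arm --pt "-0.02 0 0 0" --pt "-0.045 0 0 0" --pt "-0.07 0 0 0" --pt "-0.095 0 0 0" --pt "-0.11 0 0 0"

```text
time: 4.08
tool_pos: [0.4498, 0.0461, 0.0931]
tool_rot: [-0.0, 1.0, 0.0, 0.001]
contact_force: [-0.4, -0.3, 0.5]
gripper_width: -0.0
```

jog_arm --pt "0 0 -0.03 0" --pt "0 0 -0.06 0" --pt "0 0 -0.08 0" --pt "0 0 -0.08 0"

```text
time: 4.42
tool_pos: [0.4549, 0.0458, 0.1797]
tool_rot: [0.0, 1.0, -0.0, 0.006]
contact_force: [0.9, 0.1, 1.1]
gripper_width: -0.002
```

```bash
python3 - <<'E'
from h import *
print(manip.state()["tool_pos"])
a=cams.grab_frame("side")[130:300,200:460];b=cams.grab_frame("wrist");np.save("w2.npy",b);c=cams.get_calibration("wrist")
np.savez("w2c.npz",**c)
cv2.imwrite("pics/a2.png",np.vstack([cv2.resize(a,(400,262)),cv2.resize(b,(520,325))[:, :400]*0+0 if False else cv2.resize(b,(400,250))])[:,:,::-1])
E
```

```text
[0.4549 0.0458 0.1797]
```

View pics/a2.png

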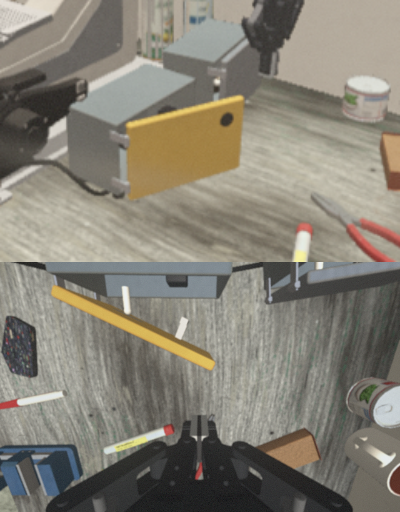

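The door stands ajar at about 0.43 rad; in the wrist half its free edge is at (213,365). Grey is still shut. I'll pass over the door at height, descend behind it near the free edge with the tip at about z 0.103, and sweep it open along the arc.

jog_arm --pt "0.035 0 0 0" --pt "0.07 0.002 0 0" --pt "0.095 0.004 0 0" --pt "0.098 0.004 0 0" --pt "0.098 0.004 0 0"

```text
time: 4.93
tool_pos: [0.549, 0.0419, 0.1712]
tool_rot: [-0.0, 1.0, -0.0, -0.002]
contact_force: [-1.2, -0.5, -0.1]
gripper_width: 0.003
```

```bash
python3 - <<'E'
from h import *
print(manip.state()["tool_pos"])
a=cams.grab_frame("side")[80:280,200:460];b=cams.grab_frame("wrist")
cv2.imwrite("pics/a3.png",np.vstack([cv2.resize(a,(400,308)),cv2.resize(b,(400,250))])[:,:,::-1])
c=cams.get_calibration("wrist");hsv=cv2.cvtColor(b,cv2.COLOR_RGB2HSV)
m=cv2.inRange(hsv,(15,130,60),(32,255,255))
q=max(cv2.findContours(m,0,2)[0],key=cv2.contourArea)
for p in cv2.approxPolyDP(cv2.convexHull(q),4,True)[:,0]: print(p,onz(c,p,.13))
E
```

```text
[0.549  0.0419 0.1712]
[104 199] [0.5713 0.1907 0.13  ]
[108 190] [0.5777 0.1865 0.13  ]
[154 174] [0.5887 0.1532 0.13  ]
[201 175] [0.5881 0.1219 0.13  ]
[327 228] [0.5498 0.0372 0.13  ]
[330 243] [0.5381 0.0349 0.13  ]
[288 277] [0.51   0.0662 0.13  ]
```

View pics/a3.png

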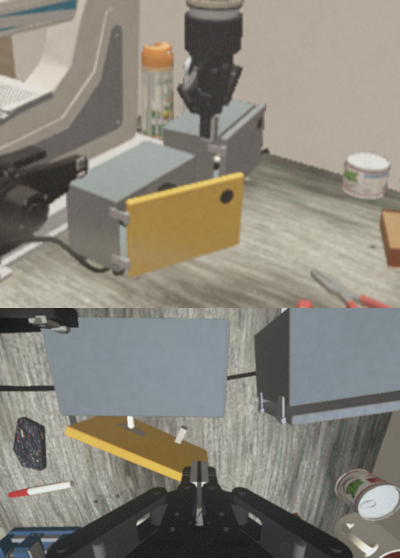

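The tip is above and just behind the door's free end, and the hinge corner measures (0.571, 0.191) as planned. The locker's front rim is clear ahead. Descending.

jog_arm --pt "0 0 0.02 0" --pt "0 0 0.04 0" --pt "0 0 0.06 0" --pt "0 0 0.068 0" --pt "0 0 0.068 0"

```text
time: 5.45
tool_pos: [0.546, 0.0422, 0.1024]
tool_rot: [-0.0, 1.0, 0.0, -0.003]
contact_force: [-0.5, -0.3, 0.1]
gripper_width: 0.005
```

jog_arm --pt "-0.01 -0.001 0 0" --pt "-0.02 -0.004 0 0" --pt "-0.032 -0.008 0 0" --pt "-0.043 -0.013 0 0" --pt "-0.051 -0.017 0 0"

```text
time: 5.87
tool_pos: [0.4977, 0.0594, 0.107]
tool_rot: [0.0, 1.0, 0.0, 0.002]
contact_force: [2.2, 0.5, -0.9]
gripper_width: 0.0
```

jog_arm --pt "-0.007 -0.005 0 0" --pt "-0.015 -0.01 0 0" --pt "-0.022 -0.016 0 0" --pt "-0.029 -0.021 0 0" --pt "-0.035 -0.027 0 0"

```text
time: 6.28
tool_pos: [0.4623, 0.0865, 0.1054]
tool_rot: [0.0, 1.0, 0.0, 0.0]
contact_force: [0.9, -0.5, 0.5]
gripper_width: -0.001
```

jog_arm --pt "-0.006 -0.007 0 0" --pt "-0.012 -0.015 0 0" --pt "-0.018 -0.023 0 0" --pt "-0.023 -0.031 0 0" --pt "-0.028 -0.038 0 0"

```text
time: 6.7
tool_pos: [0.4343, 0.1249, 0.1051]
tool_rot: [0.0, 1.0, 0.0, -0.0]
contact_force: [1.4, -1.0, 0.3]
gripper_width: 0.002
```

jog_arm --pt "-0.004 -0.009 0 0" --pt "-0.007 -0.018 0 0" --pt "-0.01 -0.026 0 0" --pt "-0.012 -0.032 0 0" --pt "-0.012 -0.034 0 0"

```text
time: 7.12
tool_pos: [0.4223, 0.159, 0.1051]
tool_rot: [-0.0, 1.0, 0.001, -0.0]
contact_force: [0.3, -1.0, 0.3]
gripper_width: -0.002
```

```bash
cat > look.py <<'E'
from h import *
import sys
print(manip.state()["tool_pos"],manip.state()["contact_force"])
n=sys.argv[1]
s=cams.grab_frame("scene");a=s[130:330,140:440];b=cams.grab_frame("wrist")
cv2.imwrite(f"pics/{n}.png",np.vstack([cv2.resize(a,(450,300)),cv2.resize(b,(450,281))])[:,:,::-1])
for k,f,(x0,y0,x1,y1) in (("scene",s,(150,170,330,300)),("wrist",b,(0,0,640,400))):
    c=cams.get_calibration(k);m=cv2.inRange(cv2.cvtColor(f,cv2.COLOR_RGB2HSV),(15,130,60),(32,255,255))
    z=np.zeros_like(m);z[y0:y1,x0:x1]=255;m&=z
    q=max(cv2.findContours(m,0,2)[0],key=cv2.contourArea)
    for p in cv2.approxPolyDP(cv2.convexHull(q),3,True)[:,0]: print(k,p,onz(c,p,.13)[:2],onz(c,p,.014)[:2])
E
python3 look.py a4
```

```text
[0.4223 0.159  0.1051] [ 0.321  -1.0194  0.2891]
scene [247 187] [0.5695 0.1855] [0.7263 0.3181]
scene [251 225] [0.4452 0.0791] [0.5703 0.1847]
scene [205 264] [0.3052 0.0771] [0.3948 0.1822]
scene [197 222] [0.3964 0.1842] [0.5092 0.3164]
wrist [233   0] [0.5401 0.1904] [0.5796 0.2207]
wrist [282   0] [0.5401 0.1729] [0.5796 0.1858]
wrist [288  20] [0.5339 0.1709] [0.5673 0.1819]
wrist [302 245] [0.4436 0.1673] [0.3878 0.1747]
wrist [284 288] [0.4206 0.1765] [0.342 0.193]
wrist [267 293] [0.4177 0.1849] [0.3364 0.2098]
```

View pics/a4.png

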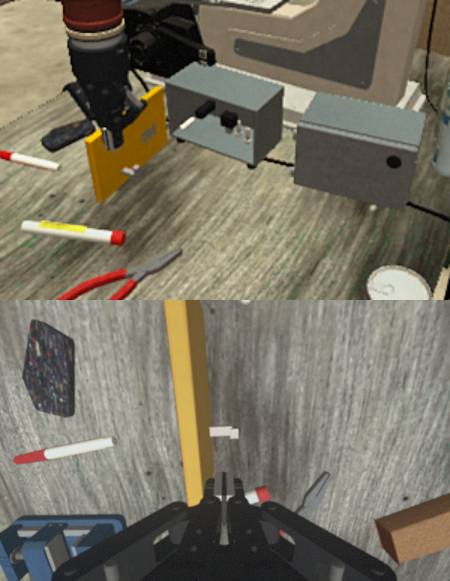

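The door stands open at about 1.52 rad, the locker interior is exposed and grey is shut. I'll nudge it 6 mm more, then back off and lift clear.

jog_arm --pt "0 -0.003 0 0" --pt "-0.001 -0.006 0 0" --pt "-0.001 -0.006 0 0" --pt "-0.001 -0.006 0 0"

```text
time: 7.55
tool_pos: [0.422, 0.164, 0.1053]
tool_rot: [-0.0, 1.0, -0.0, -0.0]
contact_force: [-0.3, 1.0, 0.0]
gripper_width: 0.003
```

jog_arm --pt "0 0.01 0 0" --pt "0 0.03 0 0" --pt "0 0.04 -0.03 0" --pt "0 0.04 -0.065 0" --pt "0 0.04 -0.1 0"

```text
time: 7.97
tool_pos: [0.4211, 0.1226, 0.2054]
tool_rot: [0.0, 1.0, -0.001, -0.001]
contact_force: [-0.2, 0.1, -0.1]
gripper_width: 0.003
```

jog_arm --pt "0 0.03 -0.02 0" --pt "0 0.06 -0.04 0" --pt "0 0.08 -0.04 0" --pt "0 0.08 -0.04 0"

```text
time: 8.3
tool_pos: [0.4228, 0.0408, 0.2474]
tool_rot: [0.001, 1.0, -0.002, 0.002]
contact_force: [-0.7, -0.0, -0.4]
gripper_width: -0.001
```

```bash
python3 look.py a5
```

```text
[0.4228 0.0408 0.2474] [-0.6616 -0.0011 -0.363 ]
scene [247 187] [0.5695 0.1855] [0.7263 0.3181]
scene [251 225] [0.4452 0.0791] [0.5703 0.1847]
scene [203 263] [0.3054 0.0822] [0.3951 0.1885]
scene [194 222] [0.3933 0.1896] [0.5052 0.3232]
wrist [139  30] [0.5666 0.1891] [0.597  0.2544]
wrist [148  30] [0.5666 0.1818] [0.597  0.2438]
wrist [202  62] [0.5432 0.1412] [0.563  0.1848]
wrist [219 197] [0.4262 0.1398] [0.3934 0.1829]
wrist [182 229] [0.3932 0.1803] [0.3456 0.2416]
wrist [174 229] [0.3933 0.1883] [0.3456 0.2531]
wrist [137  37] [0.5616 0.1917] [0.5898 0.2582]
```

View pics/a5.png

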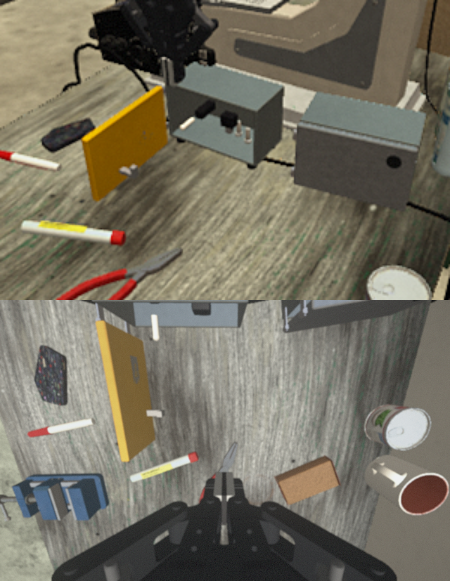

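The door stands at about 1.55 rad, the tool is clear, the interior is open and grey is shut. Handing in.

```bash
python3 -c "
from plant import manip
print(manip.job_done())"
```

```text
the job is handed in; nothing more can be done
None
```

The yellow-doored locker is open and the bolts inside can be reached. I handed the job in at about 8.4 s of the 45 s allowed.

- **Unlatching:** I pushed the black pad in with the shut fingers. The last readings were about 4 N, then about 2.5 N as the catch let go. When I backed away, the door popped ajar to about 0.43 rad.
- **Opening:** I hooked the fingers behind the free edge, swung the door round, then backed off and lifted clear.
- **Last checks:** The door's top edge in the wrist image puts it at about 1.55 rad, close to square, and the scene picture agrees. The grey door looked shut in that picture. The tool was clear of everything, and the force reading was under 1 N. The readings at the end of each move never passed about 5 N.
- **Disagreements:** None of the checks failed. The first look with the door open showed it a little short, at about 1.52 rad, so I nudged it 6 mm further.

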